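# Hold the tipping soldering pan at its index tab on a spring lever

### The arm

A 6-joint arm with a two-finger parallel gripper is mounted at the origin on the work surface. World frame = base frame: x ahead of the robot, y to its left, z up, the work surface at z = 0. Lengths are in mm, angles in rad, forces in N, time in s.
With the tool pointing down it reaches from about 275 to 1000 mm from the base axis. Payload 8.4 kg.
Tool frame: the origin (TCP) lies midway between the tips of the shut fingers; the grasp point (between the pads) lies 19 mm behind it (r.grip_depth is the distance from the TCP to the grasp point, in mm); x points along the fingers, y is the direction in which the jaws open and shut, and the axes are right-handed (so a half turn about x gives the same grasp; the last joint's range is limited). The gripper opens to 85 mm and grips with 20 to 120 N. Pads are 22 mm wide; open, the fingers measure 114 mm over their backs; the gripper's body (76 mm by 85 mm) begins 54 mm behind the grasp point. The pads swing forward as they close: fully open they stand 13 mm farther back than shut.
Start: joints at [-1.234, 0.353, 1.633, -0, 1.155, -0.002], TCP at [207.721, -589.474, 194.081] pointing down, gripper open.
Joint ranges: [-2.63, 2.63], [-0.92, 2.1], [0.06, 2.66], [-1.3, 4.44], [0, 2.69], [-3.02, 3.02]. Speed limits (rad/s): [2.22, 2.22, 2.79, 3.14, 3.14, 3.14].

### API

Orientations are given as a unit quaternion [x, y, z, w].
In Python, from station import r, optics gives the robot as it stands. The module is installed in compiled form; this text tells all that it offers.
- The arm moves only by the tool apply_moves, never from a script. Its argument "motion" is a list of rows, each an object with "translation": the shift along the world's x, y, z in mm, a list of three; "turn": the turn about the world's z in degrees. In form: [{"translation": [dx, dy, dz], "turn": turn}, ...]. A call has 1 to 20 rows; each row shifts and turns the commanded pose from where the row before left it; what a row does not reach is not made up. A row lasts 1/8 s, in which the tool goes at most 62.5 mm and 10.7 degrees, less where a joint would pass 70% of its speed; a pose out of reach is approached as far as the arm can. A call with a gripper value outside its range is refused whole. "jaw" is the finger opening in mm, from 0 to 85.4, set as the call begins (left out, the last holds). The fingers move at their own pace and stop on an object; "grip_force" is the grip in N (left out, the last holds). Time passes only in rows, so rows that do not move let the fingers close. It gives the time, the measured TCP pose, the force and the opening at its end, in the units of the state.
- r.state(): the state, without advancing time (a new reading comes with each control period).
- optics.get_image(name): name is "scene" or "top" or "wrist"; returns the picture (400x640x3 uint8, red, green, blue); there is no depth.
- optics.get_calibration(name): a dict with "intrinsics" (3x3 intrinsics, pixels), "distortion" ([k1, k2, p1, p2, k3] as OpenCV has them; the pictures are not rectified), "pose" (4x4, takes a point from camera to world coordinates). Camera axes: x right, y down, z forward; pixel columns grow to the right and rows downward; lengths in mm; the calibration is good to about 2 mm. A picture is of the moment at which its call begins: read the wrist's pose just before it. get_calibration takes no time and is no camera call; for the wrist camera it gives the pose at the moment of the call.
- r.close_job(): hands the job in, once; it reports no verdict.
The state is a dict: "clock": time; "joint_pos": joint angles; "qd": joint speeds; "joint_torque": joint torques, N m; "position": TCP position; "tool_rot": TCP orientation; "ft_force": force on the tool from outside, world axes, zero at the start; "torque": the same for the moment, N m; "grip_width": finger opening in mm.
Only numpy, scipy, OpenCV 4.12 (cv2) and the standard library are available. Lean on these libraries where they do the work, as an engineer would, in place of code of your own. Each camera call takes 0.05 s, during which the arm holds its last target. There are 200 camera calls.

### The job

Tip the top-heavy soldering pan, working it only by the wooden grip on its spring lever, until its pointer stands at the index tab on the scale (within about 4 degrees), and keep it there for at least 6 seconds without a break while the joint is soldered. Then lower the pan gently back onto its level rest, let go of the lever and leave it there. Do not touch the pan itself, do not let it tip right over or drop onto its rest, and leave the tab and the things around alone.

Things in the scene. Friction and masses are not known exactly. Their poses are not given: they have to be found in the camera images.
- stand: Grey steel stand fixed to the bench, base 340 x 170 x 12 mm; posts at its x = -137 and +137 mm carry a shaft along its x axis, 160 mm above the bench. Origin: centre of the base's underside. x runs from the lever end (nearer the robot) to the end with the round white scale, y to its left, z up. Random place, yaw within 0.35 rad.
- pivot (a point): Point on the shaft's axis midway between the posts, 160 mm above the stand's origin; axes as the stand's.
- dish: Soldering pan, 250 mm diameter, grey grains, with fire brick, copper cup, counterweight under the shaft and black pointer, one rigid piece. Above the shaft axis: pan bottom 20, rim 60, brick top 94, cup top 108 mm. Origin on the shaft axis between the posts, z = pan's upward normal. Mass 5.0 kg nominal (hidden, +-15 %, inertia and gravity moment in proportion), inertia about the shaft 0.040 kg m2.
- cradle (a joint): Tilt of pan and pointer in rad: 0 level on its rest stop (start), growing as the pan's top moves to the stand's +y; far stop at 0.75. Top-heavy: gravity turns it with 0.14 N m x sin(tilt - 0.35), nominal, so it falls to its rest below 0.35 and to the far stop above. Hinge damping 0.006 N m s, friction 0.001 N m.
- lever (a joint): Angle in rad of the balanced spring lever relative to the pan, same shaft and sense as cradle; 0 = spring relaxed (start). The spring turns the pan with 0.10 N m/rad (damping 0.004 N m s), less than gravity: a lever held still lets the pan run away (time constant 0.85 to 1.3 s). About +0.5 lifts the pan off its rest; then bring it back: near 0 balances at tilt 0.35, negative beyond.
- grip_mid (a point): Centre of the wooden grip, a cylinder of 30 mm diameter, 55 mm long, lying along the stand's x at the lever's top, rolling freely on its pin. It moves on a circle about lever_axis: y = 0.15 sin(a), z = 0.15 cos(a) m in stand axes, a = cradle + lever - 0.30 rad; 303 mm high at the start. Pinch from above, fingers closing along the stand's y.
- lever_axis (a point): Point on the shaft axis below the grip: 195 mm from the pivot towards the stand's -x. Its axes turn with the lever.
- pointer_tip (a point): Point moving with the black pointer (on the scale's outer face, stand x = +163 mm): at the radius of its tip, 100 mm from the shaft axis, but 63 mm inward of it, at stand x = +100 mm. Leans (cradle - 0.35) rad from upright towards the stand's +y; axes are the pan's.
- tab_tip (a point): Point moving with the dark steel index tab (30 x 30 mm block at the scale's rim, stand x = +155 mm): at 110 mm from the shaft axis but 55 mm inward of the tab, at stand x = +100 mm. Leans (tab - 0.35) rad from upright towards the stand's +y; axes turn with the tab.
- tab (a joint): Setting of the index tab in rad, between 0.22 and 0.48 at random; the pointer stands at the tab when cradle equals tab. A stiff hinge: it stays where it is set unless pushed.
- glass_dish: Bystander: open glass dish 130 x 200 x 45 mm, origin under its centre.
- jar: Bystander: green glass jar, 72 mm diameter, 90 mm high, origin under its centre.
- wood_block: Bystander: wooden block 90 x 70 x 45 mm, origin under its centre.

How it is judged (in metres and radians):
On the way:
1. the pan's pointer is kept within 0.075 rad of the index tab for 5.5 s without a break (angle between the y axis of pointer_tip and the y axis of tab_tip, either way round below 0.075 rad), for 5.5 s.
At the end, for the whole second after the job is handed in: The pan lies level on its rest (tilt under 0.03 rad) and still (under 0.05 rad/s), the lever free with its spring relaxed (within 0.15 rad), the bystanders within 30 mm of where they were (value of joint cradle below 0.03 rad and velocity of joint cradle between -0.05 and 0.05 rad/s and value of joint lever between -0.15 and 0.15 rad and distance of each of glass_dish, jar, wood_block from where it was at the start of the episode below 0.03 m); the robot touches nothing.
It fails at once if the robot touches the pan, its brick, counterweight or pointer (contact force between any of the arm, the fingers and dish above 0.5 N).
It fails at once if the pan tips over onto its far stop (tilt above 0.7 rad) (value of joint cradle above 0.7 rad).
It fails at once if the pan drops onto its rest (faster than 0.35 rad/s in the last 0.03 rad) (value of joint cradle below 0.03 rad and velocity of joint cradle below -0.35 rad/s).
It fails at once if the index tab is shifted by more than 8 mm (distance of tab_tip from where it was at the start of the episode above 0.008 m).
It fails at once if the glass dish, jar or wooden block is shifted by more than 30 mm (distance of any of glass_dish, jar, wood_block from where it was at the start of the episode above 0.03 m).
It also fails if it takes over 70 s, if anything falls off the work surface, if the arm or the gripper's body presses on something with over 40 N, if the wrist force passes 120 N, or if a joint passes its speed limit or range.

## Working session

There is one attempt and no reset: what is moved stays moved. The work goes in short steps, Python scripts to look and compute and a tool call to move; the robot and the scene stay as the last step left them, time stands still between calls to the robot, and variables do not carry over. Pictures are saved under pics/ and viewed, about 8 in all and at most 12, crops included, and the job is handed in when it is done.

Besides the shell and the picture viewer there is one more tool, called after ">>>" by a JSON object that holds its "method" and its "body", one argument or row to a line. apply_moves: Moves the arm, as the interface text tells. Its arguments: {"type":"object","properties":{"motion":{"type":"array","items":{"type":"object","properties":{"translation":{"type":"array","items":{"type":"number"}},"turn":{"type":"number"}}}},"jaw":{"type":"number"},"grip_force":{"type":"number"}},"required":["motion"]}

```bash
mkdir -p pics; ls; python3 - <<'E'
from station import r, optics
import cv2
s=r.state(); print(s)
for n in ("scene","top"):
    cv2.imwrite(f"pics/{n}0.png",optics.get_image(n)[:,:,::-1])
    c=optics.get_calibration(n); print(n,c)
E
```

```text
pics
{'clock': 0.0, 'joint_pos': array([-1.23440978e+00,  3.53675591e-01,  1.63414813e+00, -3.70772383e-05,
        1.15518914e+00, -2.38940692e-03]), 'qd': array([-5.02272375e-04,  3.23816773e-04,  5.90924924e-04, -7.24279509e-05,
       -1.17910445e-03, -4.52012568e-04]), 'joint_torque': array([ 3.06474489e-03, -6.05255985e+01, -3.42065120e+01,  2.43711747e-04,
        9.58128454e-03,  2.17783338e-05]), 'position': array([ 207.52540353, -588.97302059,  193.33858741]), 'tool_rot': array([-0.6968904 , -0.11970177,  0.69708097, -0.11871549]), 'ft_force': array([-0.2399078 ,  0.32377442, -0.3634755 ]), 'torque': array([ 0.02392927, -0.01910502, -0.01427534]), 'grip_width': 85.4919702384489}
scene {'intrinsics': array([[457.54286107,   0.        , 322.00704857],
       [  0.        , 457.54286107, 207.44107035],
       [  0.        ,   0.        ,   1.        ]]), 'distortion': array([-0.0603536,  0.       ,  0.       ,  0.       ,  0.       ]), 'pose': array([[ 6.69367303e-01,  4.99346905e-01, -5.50090976e-01,
         1.38972593e+03],
       [ 7.42758573e-01, -4.65778172e-01,  4.80999373e-01,
        -7.09183942e+02],
       [-1.60348210e-02, -7.30550041e-01, -6.82670874e-01,
         1.19602396e+03],
       [ 0.00000000e+00,  0.00000000e+00,  0.00000000e+00,
         1.00000000e+00]])}
top {'intrinsics': array([[377.75200654,   0.        , 318.58707583],
       [  0.        , 377.75200654, 196.65011178],
       [  0.        ,   0.        ,   1.        ]]), 'distortion': array([0.00501186, 0.        , 0.        , 0.        , 0.        ]), 'pose': array([[-1.86823635e-02, -9.91788723e-01,  1.26515206e-01,
         4.23532269e+02],
       [-9.99715152e-01,  2.04098199e-02,  1.23715360e-02,
        -1.79440614e+01],
       [-1.48521025e-02, -1.26248039e-01, -9.91887518e-01,
         1.43852089e+03],
       [ 0.00000000e+00,  0.00000000e+00,  0.00000000e+00,
         1.00000000e+00]])}
```

View pics/scene0.png

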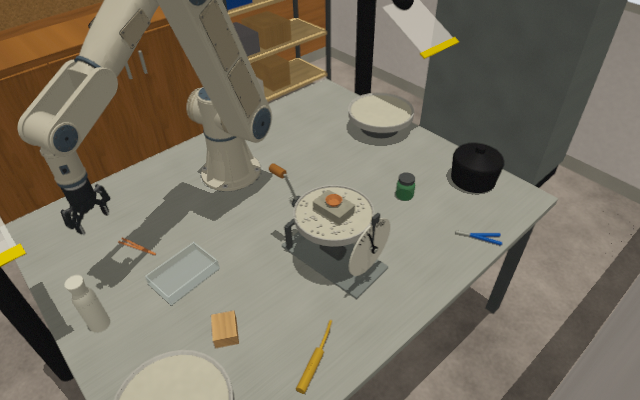

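View pics/top0.png

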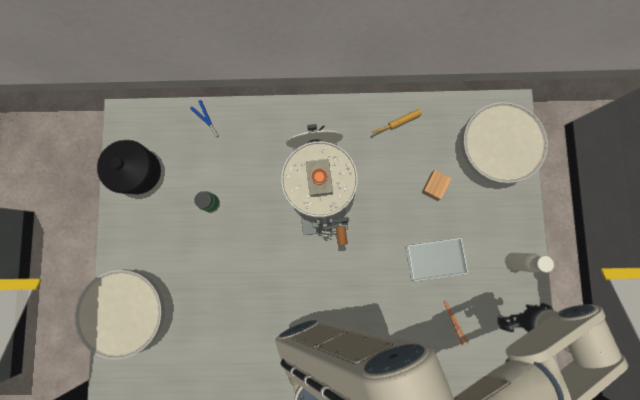

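```bash
cat > h.py <<'E'
import numpy as np, cv2
from station import r, optics
def ray(n,px,c=None):
    c=c or optics.get_calibration(n)
    u=cv2.undistortPoints(np.array([[px]],float),c["intrinsics"],c["distortion"])[0,0]
    T=c["pose"]; return T[:3,3],T[:3,:3]@np.array([u[0],u[1],1.])
def onz(n,px,z,c=None):
    o,d=ray(n,px,c); return o+d*(z-o[2])/d[2]
def tri(a,b):
    A=[];B=[]
    for o,d in (a,b):
        d=d/np.linalg.norm(d);P=np.eye(3)-np.outer(d,d);A.append(P);B.append(P@o)
    p=np.linalg.solve(A[0]+A[1],B[0]+B[1])
    gap=np.linalg.norm(np.cross(p-a[0],a[1]/np.linalg.norm(a[1])))
    return p,gap
def proj(n,P,c=None):
    c=c or optics.get_calibration(n);M=np.linalg.inv(c["pose"])
    return cv2.projectPoints(np.atleast_2d(P).astype(float),cv2.Rodrigues(M[:3,:3])[0],M[:3,3],c["intrinsics"],c["distortion"])[0][:,0]
def blob(img,lo,hi,roi):
    x0,y0,x1,y1=roi
    m=cv2.inRange(cv2.cvtColor(img,cv2.COLOR_BGR2HSV),lo,hi)[y0:y1,x0:x1]
    cs,_=cv2.findContours(m,cv2.RETR_EXTERNAL,cv2.CHAIN_APPROX_NONE)
    c=max(cs,key=cv2.contourArea); M=cv2.moments(c)
    return np.array([M['m10']/M['m00']+x0,M['m01']/M['m00']+y0]),cv2.contourArea(c),c+[x0,y0]
E
python3 - <<'E'
from h import *
t=cv2.imread('pics/top0.png');s=cv2.imread('pics/scene0.png')
g1,a1,_=blob(t,(5,120,60),(20,255,255),(330,215,355,250))
g2,a2,_=blob(s,(5,120,60),(20,255,255),(262,158,292,182))
print(g1,a1,g2,a2,tri(ray('top',g1),ray('scene',g2)), onz('top',g1,303), onz('scene',g2,303))
# pan rim: bright grains ellipse
hsv=cv2.cvtColor(t,cv2.COLOR_BGR2HSV)
print(hsv[177,295],hsv[160,345],hsv[177,265])
a=cv2.resize(s[180:300,270:410],None,fx=4,fy=4,interpolation=cv2.INTER_CUBIC)
b=cv2.resize(t[115:250,280:360],None,fx=3.55,fy=3.55,interpolation=cv2.INTER_CUBIC)[:480]
b=b[:480]; a=a[:b.shape[0]]
b=b[:a.shape[0]]
im=np.hstack([a,b])[:, :800] if True else a
print(im.shape);cv2.imwrite('pics/c1.png',im)
E
```

```text
[341.2379085  235.57777778] 127.5 [276.83129252 170.14557823] 122.5 (array([449.07884329, -69.98221947, 305.6465693 ]), np.float64(1.0111543917020844)) [449.7221317  -69.27481751 303.        ] [445.67298493 -68.89347824 303.        ]
[ 25  40 197] [ 24  38 199] [ 30  20 156]
(479, 800, 3)
```

View pics/c1.png

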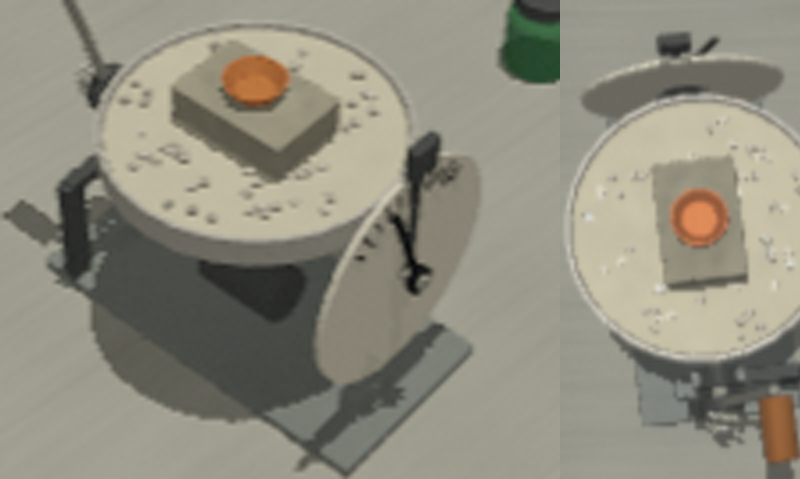

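```bash
python3 - <<'E'
from h import *
t=cv2.imread('pics/top0.png');s=cv2.imread('pics/scene0.png')
m=cv2.inRange(cv2.cvtColor(t,cv2.COLOR_BGR2HSV),(15,25,172),(35,80,255))
R=np.zeros_like(m);R[130:225,275:365]=255;m&=R
m=cv2.morphologyEx(m,cv2.MORPH_CLOSE,np.ones((5,5)))
cs,_=cv2.findContours(m,cv2.RETR_EXTERNAL,cv2.CHAIN_APPROX_NONE);c=max(cs,key=cv2.contourArea)
c=cv2.convexHull(c)
P=np.array([onz('top',p[0].astype(float),220)[:2] for p in c],np.float32)
A=np.c_[2*P,np.ones(len(P))];x=np.linalg.lstsq(A,(P**2).sum(1),rcond=None)[0]
print('rim',x[:2],np.sqrt(x[2]+x[0]**2+x[1]**2))
piv=x[:2]
# cup top z=268
for lab,im,n,roi in (('top',t,'top',(305,165,332,190)),('scene',s,'scene',(322,190,346,212))):
    b,a,cc=blob(im,(3,120,80),(14,255,255),roi);print('cup',lab,b,a,onz(n,b,264))
g=np.array([449.4,-69.6])
d=g-piv; phi=np.arctan2(d[1],d[0])-np.arctan2(-44.3,-195)
print('dist',np.linalg.norm(d),'exp',np.hypot(195,44.3),'yaw',phi)
# base corners in scene: near right corners of base top z=12
for nm,p in (('cornerNear',(270+348/4,180+473/4)),('cornerR',(270+471/4,180+347/4)),('cornerL',(270+48/4,180+262/4))): print(nm,onz('scene',p,12))
cx,sx=np.cos(phi),np.sin(phi)
Rz=np.array([[cx,-sx,0],[sx,cx,0],[0,0,1]]);O=np.array([*piv,160])
def plane(n,px,X):
    o,d=ray(n,px);o=Rz.T@(o-O);d=Rz.T@d
    return o+d*(X-o[0])/d[0]
for nm,p,X in (('tabc',(424,155),160),('tabtop',(427,136),160),('hub',(416,276),163),('ptip',(397,219),163),('tabbottom',(424,175),160)):
    q=plane('scene',(270+p[0]/4,180+p[1]/4),X);print(nm,q,'ang+.35',np.arctan2(q[1],q[2])+.35,np.hypot(q[1],q[2]))
q,gap=tri(ray('scene',(270+424/4,180+152/4)),ray('top',(280+113/3.55,115+44/3.55)));q=Rz.T@(q-O);print('tabtri',q,gap,np.arctan2(q[1],q[2])+.35)
E
```

```text
rim [637.65055928  -4.92811407] 117.89625405147731
cup top [318.80531814 175.665717  ] 175.5 [640.09687127  -5.23124607 264.        ]
cup scene [333.26453144 199.6227758 ] 140.5 [636.20007672  -4.19127084 264.        ]
dist 199.049556391517 exp 199.96872255430347 yaw 0.10752169002152279
cornerNear [819.51323729 -73.45731003  12.        ]
cornerR [799.42776065  91.58888241  12.        ]
cornerL [ 484.90444176 -107.32199969   12.        ]
tabc [160.          -1.21465689 127.82445791] ang+.35 0.34049774702473695 127.830228942126
tabtop [160.           0.40110399 145.28292913] ang+.35 0.35276084036987393 145.28348282127743
hub [163.          -1.6577105    2.38222575] ang+.35 -0.25794624527381516 2.9022411425388266
ptip [163.         -32.94515828  89.55464316] ang+.35 -0.00251190905677795 95.42231167742995
tabbottom [160.           1.13029918 106.02338371] ang+.35 0.3606604441163147 106.02940851468597
tabtri [155.667341     2.84775072 124.64169124] 1.2565592183507002 0.37284352310696073
```

```bash
python3 - <<'E'
from h import *
from scipy.spatial.transform import Rotation as Ro
q=r.state()['tool_rot'];M=Ro.from_quat(q).as_matrix();print(M.round(3))
ty=np.degrees(np.arctan2(M[1,1],M[0,1]));w=np.degrees(.107)+90
print('tool y',ty,'want',w,'turn',(w-ty+90)%180-90)
E
```

```text
[[-0.     0.332 -0.943]
 [ 0.001 -0.943 -0.332]
 [-1.    -0.001 -0.   ]]
tool y -70.5880472179038 want 96.13064840789981 turn -13.281304374196395
```

>>> {"method": "apply_moves", "body": {
  "motion": [
    {"translation":[0,0,51.5],"turn":0},
    {"translation":[0,0,51.5],"turn":0},
    {"translation":[0,0,51.5],"turn":0},
    {"translation":[0,0,51.5],"turn":0},
    {"translation":[17.3,37.1,0],"turn":-1},
    {"translation":[17.3,37.1,0],"turn":-1},
    {"translation":[17.3,37.1,0],"turn":-1},
    {"translation":[17.3,37.1,0],"turn":-1},
    {"translation":[17.3,37.1,0],"turn":-1},
    {"translation":[17.3,37.1,0],"turn":-1},
    {"translation":[17.3,37.1,0],"turn":-1},
    {"translation":[17.3,37.1,0],"turn":-1},
    {"translation":[17.3,37.1,0],"turn":-1},
    {"translation":[17.3,37.1,0],"turn":-1},
    {"translation":[17.3,37.1,0],"turn":-1},
    {"translation":[17.3,37.1,0],"turn":-1},
    {"translation":[17.3,37.1,0],"turn":-1},
    {"translation":[16.8,37.4,0],"turn":-0.3},
    {"translation":[0,0,0],"turn":0},
    {"translation":[0,0,0],"turn":0}
  ],
  "jaw": 85
}}

```text
clock: 2.6
position: [449.1, -70.0, 399.8]
tool_rot: [-0.706, -0.038, 0.706, -0.038]
ft_force: [0.9, -0.3, 0.4]
grip_width: 85.1
```

```bash
python3 - <<'E'
from h import *
s=r.state();print(s['clock'],s['position'],s['joint_pos'])
c=optics.get_calibration('wrist');im=optics.get_image('wrist')[:,:,::-1].copy()
cv2.imwrite('pics/w1.png',im)
t=optics.get_image('top')[:,:,::-1].copy();cv2.imwrite('pics/top1.png',t)
print(proj('wrist',[[449.4,-69.8,303]],c))
# composite: wrist left, top crop right
cv2.imwrite('pics/c2.png',np.hstack([cv2.resize(im,(480,300)),cv2.resize(t[100:280,230:420],None,fx=300/180,fy=300/180)]))
E
```

```text
2.6 [449.1095613  -69.9898872  399.80121282] [-1.57505077e-01 -6.39132790e-02  1.68085438e+00 -4.70622742e-04
  1.52534203e+00  1.30586899e+00]
[[320.16781928 189.28304201]]
```

View pics/c2.png

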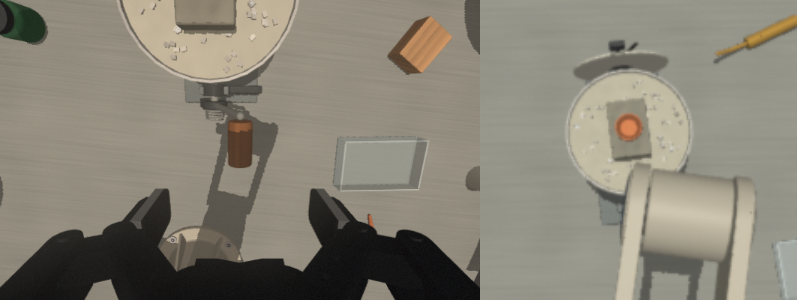

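>>> {"method": "apply_moves", "body": {
  "motion": [
    {"translation":[0,0,-20],"turn":0},
    {"translation":[0,0,-20],"turn":0},
    {"translation":[0,0,-20],"turn":0},
    {"translation":[0,0,-20],"turn":0},
    {"translation":[0,0,-20],"turn":0},
    {"translation":[0,0,-16],"turn":0},
    {"translation":[0,0,0],"turn":0}
  ]
}}

```text
clock: 3.58
position: [448.6, -70.2, 283.2]
tool_rot: [-0.705, -0.037, 0.707, -0.037]
ft_force: [-0.5, -0.1, -0.3]
grip_width: 84.9
```

```bash
python3 - <<'E'
from h import *
s=r.state();print(s['clock'],s['position'],s['ft_force'])
im=optics.get_image('wrist')[:,:,::-1].copy();c=optics.get_calibration('wrist')
t=optics.get_image('top')[:,:,::-1].copy()
sc=optics.get_image('scene')[:,:,::-1].copy()
for n,i in (('w2',im),('top2',t),('sc2',sc)): cv2.imwrite(f'pics/{n}.png',i)
cv2.imwrite('pics/c3.png',np.hstack([cv2.resize(im,(400,250)),cv2.resize(sc[130:290,230:420],(297,250)),t[100:250,270:370].repeat(1,0)[:250] if 0 else cv2.resize(t[115:215,275:335],(100,250))]))
E
```

```text
3.575 [448.60685833 -70.21400431 283.16634672] [-0.53900345 -0.05860495 -0.25553259]
```

View pics/c3.png

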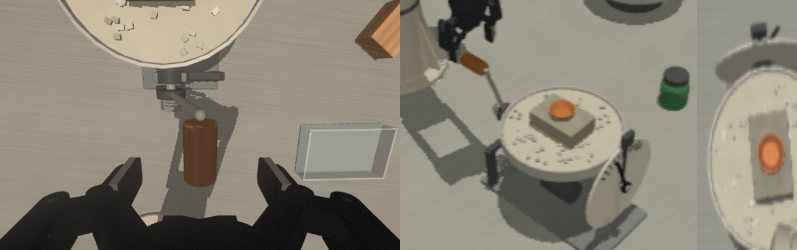

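>>> {"method": "apply_moves", "body": {
  "motion": [
    {"translation":[0,0,0],"turn":0},
    {"translation":[0,0,0],"turn":0},
    {"translation":[0,0,0],"turn":0},
    {"translation":[0,0,0],"turn":0},
    {"translation":[0,0,0],"turn":0},
    {"translation":[0,0,0],"turn":0},
    {"translation":[0,0,0],"turn":0},
    {"translation":[0,0,0],"turn":0}
  ],
  "jaw": 24,
  "grip_force": 30
}}

```text
clock: 4.72
position: [449.4, -69.8, 284.1]
tool_rot: [0.706, 0.038, -0.706, 0.038]
ft_force: [0.1, -0.3, -0.3]
grip_width: 23.7
```

```bash
cat > m.py <<'E'
from h import *
import json,os,sys
PIV=np.array([638.2,-4.9]);YAW=.107
cx,sx=np.cos(YAW),np.sin(YAW)
Rz=np.array([[cx,-sx,0],[sx,cx,0],[0,0,1]]);O=np.array([*PIV,160.])
def Aof(pos):   # absolute lever angle c+L from the TCP
    p=Rz.T@(np.array(pos)-O); return .3+np.arcsin(np.clip(p[1]/150,-1,1)),p
def grip(A):    # world grip position offset (from O) for A
    a=A-.3; return Rz@np.array([0,150*np.sin(a),150*np.cos(a)])
def cuppx(n,c): # cup blob model: point at 106 above axis
    return proj(n,O+Rz@np.array([0,106*np.sin(c),106*np.cos(c)]))[0]
ROI={'top':(290,155,345,200),'scene':(318,180,365,215)}
def cup(n,im):
    b,a,_=blob(im,(3,120,80),(14,255,255),ROI[n]);return b,a
def get(n): return optics.get_image(n)[:,:,::-1].copy()
E
python3 - <<'E'
from m import *
s=r.state();print(s['clock'],s['position'],s['grip_width'],Aof(s['position']))
z={}
for n in ('top','scene'):
    L=[cup(n,get(n)) for _ in range(2)];print(n,L)
    z[n]=np.mean([l[0] for l in L],0).tolist()
    print(cuppx(n,0),cuppx(n,.35),cuppx(n,.5))
json.dump(z,open('zero.json','w'));print(r.state()['clock'])
E
```

```text
4.725 [449.42272395 -69.76183385 284.08637785] 23.684376109951252 (np.float64(-1.5409506887165136e-05), array([-194.62463188,  -44.33023918,  124.08637785]))
top [(array([318.80531814, 175.665717  ]), 175.5), (array([318.76392823, 175.65627951]), 176.5)]
[318.70245176 176.14565539] [307.3497548  177.95835934] [302.9332429  178.89208121]
scene [(array([333.26453144, 199.6227758 ]), 140.5), (array([333.26453144, 199.6227758 ]), 140.5)]
[333.54462882 199.56332432] [341.24217949 195.13360547] [344.21243911 194.37566851]
4.925
```

```bash
python3 - <<'E'
from m import *
im=get('wrist');cv2.imwrite('pics/w3.png',im)
sc=get('scene');cv2.imwrite('pics/sc3.png',sc)
cv2.imwrite('pics/c4.png',np.hstack([cv2.resize(im,(480,300)),cv2.resize(sc[120:220,220:320],(300,300))]))
E
```

```text
(no output)
```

View pics/c4.png

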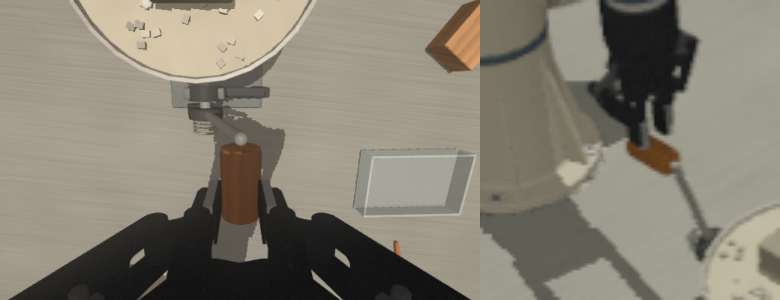

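```bash
python3 - <<'E'
from m import *
s=r.state();c=optics.get_calibration('wrist');p=s['position']
ex=Rz@[1,0,0];ey=Rz@[0,1,0]
print('TCP, graspP',proj('wrist',[p,p+[0,0,19]],c)*.75)
G=O+grip(0)+Rz@[-195,0,0];print('G',G)
print('expected grip top ends',proj('wrist',[G+27.5*ex+[0,0,15],G-27.5*ex+[0,0,15],G+27.5*ex,G-27.5*ex,G+15*ey,G-15*ey],c)*.75)
im=cv2.imread('pics/w3.png')
b,a,cc=blob(im,(5,100,40),(20,255,255),(270,170,370,310));print(b*.75,a,cv2.boundingRect(cc))
w1=cv2.imread('pics/w1.png');b,a,cc=blob(w1,(5,100,40),(20,255,255),(270,120,370,250));print('w1',b,cv2.boundingRect(cc))
sc=cv2.imread('pics/scene0.png');b,a,cc=blob(sc,(5,120,60),(20,255,255),(262,158,292,182));print(cc[:,0].min(0),cc[:,0].max(0))
print(proj('scene',[G+27.5*ex,G-27.5*ex,p,p+[0,0,19]]), cv2.minAreaRect(cc))
print(s['ft_force'],s['torque'],s['grip_width'])
E
```

```text
TCP, graspP [[240.690201   170.81819037]
 [240.82304967 179.98963923]]
G [449.04926676 -69.79972609 303.30047337]
expected grip top ends [[241.00061666 150.3741816 ]
 [240.91796266 224.73680815]
 [240.86395041 144.56627153]
 [240.79965939 213.54016495]
 [220.55725694 180.58070565]
 [261.10539994 180.55170273]]
[239.89061746 182.46490593] 5182.5 (294, 191, 55, 109)
w1 [319.53449353 190.64185631] (304, 159, 33, 65)
[269 164] [285 177]
[[283.40791216 174.2741369 ]
 [271.22343887 167.15935165]
 [277.83621749 175.49160991]
 [277.34444553 170.78284465]] ((276.9307861328125, 170.24615478515625), (17.240827560424805, 8.930500030517578), 29.74488067626953)
[ 0.59046258  0.44648817 -0.27666877] [0.05045252 0.02350496 0.04647749] 24.18962863574739
```

>>> {"method": "apply_moves", "body": {
  "motion": [
    {"translation":[0,0,0],"turn":0},
    {"translation":[0,0,0],"turn":0},
    {"translation":[0,0,0],"turn":0}
  ],
  "jaw": 18,
  "grip_force": 30
}}

```text
clock: 5.4
position: [449.4, -69.8, 284.1]
tool_rot: [0.706, 0.038, -0.706, 0.038]
ft_force: [1.2, 0.9, 1.0]
grip_width: 18.1
```

```bash
python3 - <<'E'
from m import *
im=get('wrist');cv2.imwrite('pics/w4.png',im)
sc=get('scene');cv2.imwrite('pics/sc4.png',sc)
print(cup('scene',sc),r.state()['grip_width'])
b,a,cc=blob(im,(5,100,40),(20,255,255),(270,170,370,310));print(b*.75,a,cv2.boundingRect(cc))
cv2.imwrite('pics/c5.png',np.hstack([cv2.resize(im[160:400,160:480],(640,480))]))
E
```

```text
(array([333.27679623, 199.66431095]), 141.5) 18.035370779868988
[239.89326027 180.29252055] 4562.5 (294, 191, 55, 109)
```

View pics/c5.png

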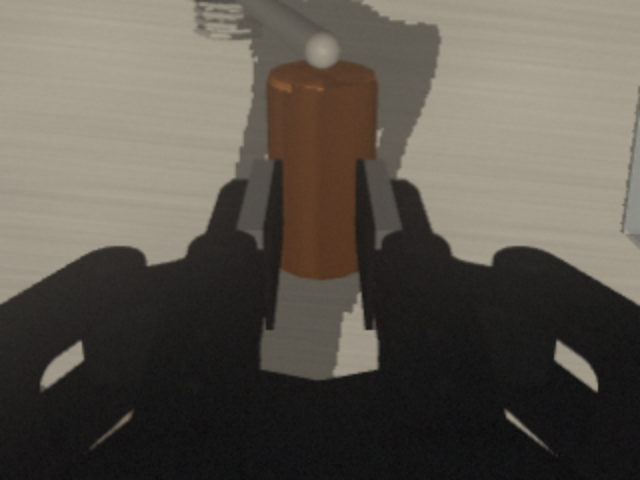

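```bash
python3 - <<'E'
from m import *
c=optics.get_calibration('wrist');s=r.state();print(s['position'],c['pose'].round(3),c['intrinsics'][0,0])
for px,Y in (((301,240),9),((338.5,240),-9),((297.5,325),9),((346,325),-9)):
    o,d=ray('wrist',px,c);p=np.array(s['position'])
    ol=Rz.T@(o-p);dl=Rz.T@d;print(px,ol+dl*(Y-ol[1])/dl[1])
print(proj('scene',[np.array([449.4,-69.8,z]) for z in (284,303,332)]))
sc=cv2.imread('pics/sc4.png');cv2.imwrite('pics/c6.png',cv2.resize(sc[130:200,240:320],None,fx=8,fy=8,interpolation=cv2.INTER_CUBIC))
E
```

```text
[449.43383217 -69.77475568 284.08508398] [[ 1.06000e-01 -9.56000e-01 -2.73000e-01  5.17790e+02]
 [-9.94000e-01 -1.02000e-01 -2.90000e-02 -6.14210e+01]
 [-0.00000e+00  2.75000e-01 -9.62000e-01  4.64823e+02]
 [ 0.00000e+00  0.00000e+00  0.00000e+00  1.00000e+00]] 314.24807825959084
(301, 240) [14.74676656  9.         53.66638234]
(338.5, 240) [ 4.10883752 -9.         28.71961436]
(297.5, 325) [-6.23657985  9.         83.06337235]
(346, 325) [-8.48121644 -9.         80.16118599]
[[277.82404123 175.51592266]
 [277.33217303 170.80751979]
 [276.56542792 163.45768901]]
```

View pics/c6.png

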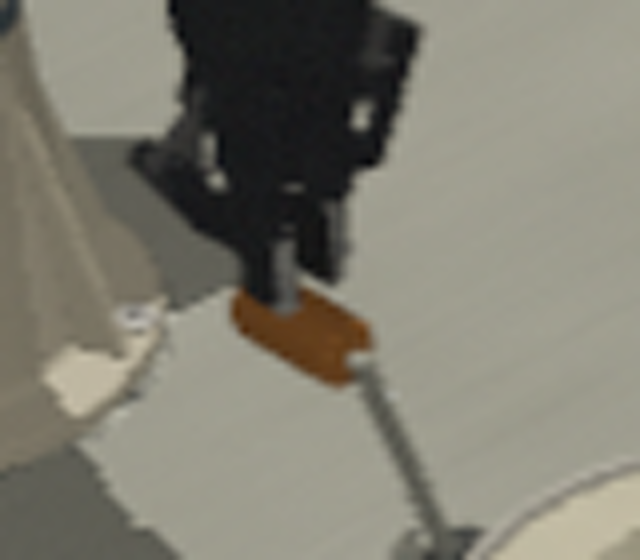

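>>> {"method": "apply_moves", "body": {
  "motion": [
    {"translation":[0,0,0],"turn":0},
    {"translation":[0,0,0],"turn":0},
    {"translation":[0,0,0],"turn":0},
    {"translation":[0,0,0],"turn":0},
    {"translation":[0,0,-8],"turn":0},
    {"translation":[0,0,-8],"turn":0},
    {"translation":[0,0,-8],"turn":0},
    {"translation":[0,0,-8],"turn":0},
    {"translation":[0,0,0],"turn":0},
    {"translation":[0,0,0],"turn":0}
  ],
  "jaw": 70
}}

```text
clock: 6.75
position: [449.6, -69.8, 252.2]
tool_rot: [0.706, 0.038, -0.706, 0.038]
ft_force: [-0.3, 0.2, -0.7]
grip_width: 69.6
```

>>> {"method": "apply_moves", "body": {
  "motion": [
    {"translation":[0,0,0],"turn":0},
    {"translation":[0,0,0],"turn":0},
    {"translation":[0,0,0],"turn":0},
    {"translation":[0,0,0],"turn":0},
    {"translation":[0,0,0],"turn":0},
    {"translation":[0,0,0],"turn":0},
    {"translation":[0,0,0],"turn":0}
  ],
  "jaw": 22,
  "grip_force": 30
}}

```text
clock: 7.62
position: [449.5, -69.9, 252.3]
tool_rot: [0.706, 0.038, -0.706, 0.038]
ft_force: [-0.9, -1.6, 5.6]
grip_width: 28.8
```

```bash
python3 - <<'E'
from m import *
im=get('wrist');cv2.imwrite('pics/w5.png',im)
sc=get('scene');cv2.imwrite('pics/sc5.png',sc)
print(cup('scene',sc),r.state())
cv2.imwrite('pics/c7.png',np.hstack([cv2.resize(im[160:400,160:480],(533,400)),cv2.resize(sc[130:200,240:287],(266,400),interpolation=cv2.INTER_CUBIC)]))
E
```

```text
(array([333.26453144, 199.6227758 ]), 140.5) {'clock': 7.725, 'joint_pos': array([-1.57369161e-01,  2.33692761e-02,  1.90943427e+00, -1.40987832e-04,
        1.20844690e+00,  1.30681702e+00]), 'qd': array([-0.00011283,  0.00074393, -0.00112015, -0.00175581,  0.00223367,
        0.00121285]), 'joint_torque': array([ 8.82650446e-01, -3.46544015e+01, -3.34034586e+01,  5.71441501e-01,
       -2.65633911e-01, -2.37724517e-02]), 'position': array([449.55575547, -69.86800965, 252.27904854]), 'tool_rot': array([ 0.70621004,  0.03762128, -0.7059929 ,  0.03776305]), 'ft_force': array([-1.40874127, -1.07428432,  6.42503283]), 'torque': array([-0.25043435,  0.1643278 , -0.02248219]), 'grip_width': 29.013262066575166}
```

View pics/c7.png

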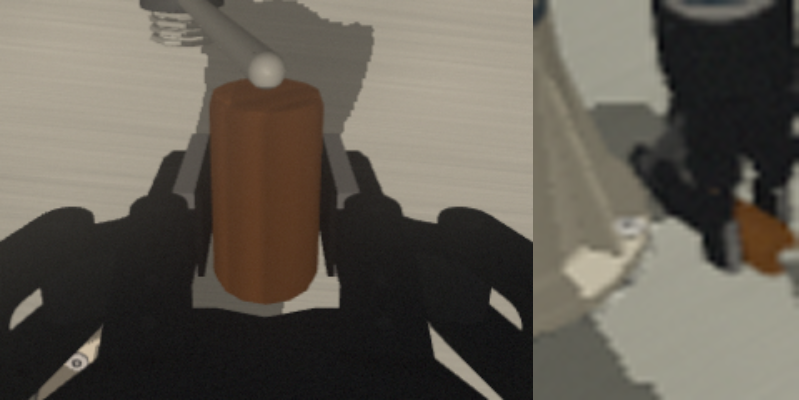

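```bash
cat > ctl.py <<'E'
# usage: ctl.py target nrows [go: free text]  -- measures, fits, plans the next rows
from m import *
from scipy.optimize import least_squares, minimize_scalar
Z=json.load(open('zero.json')); F='log.json'
D=json.load(open(F)) if os.path.exists(F) else dict(meas=[],A=[],k=1.,b=0.,cmdA=None)
tgt=float(sys.argv[1]); N=int(sys.argv[2]); RATE=float(sys.argv[3]) if len(sys.argv)>3 else .12
CAL={n:optics.get_calibration(n) for n in ('top','scene')}
def cmodel(n,c):
    f=lambda c: proj(n,O+Rz@np.array([0,106*np.sin(c),106*np.cos(c)]),CAL[n])[0]
    return f(c)-f(0)+np.array(Z[n])
def meas(n):
    t=r.state()['clock']; im=get(n); b,a=cup(n,im)
    cs=np.linspace(-.05,.75,161);e=[np.sum((cmodel(n,c)-b)**2) for c in cs];i=int(np.argmin(e))
    c=minimize_scalar(lambda c:np.sum((cmodel(n,c)-b)**2),bounds=(cs[i]-.01,cs[i]+.01),method='bounded')
    return t,float(c.x),float(c.fun**.5),im
s=r.state(); A0=Aof(s['position'])[0]
if D['cmdA'] is None: D['cmdA']=float(A0); D['A']=[[s['clock']-2,float(A0)]]
# command history: rows planned last time started at D['t0']
if D.get('rows'):
    t=D['t0']
    n=round((s['clock']-t)/.125)
    for a in D['rows'][:n]: t+=.125; D['A'].append([t,a])
    if n!=len(D['rows']): print('!! rows',n,len(D['rows']))
    D['cmdA']=D['A'][-1][1]
m=[meas('top'),meas('scene')]
for q in m: D['meas'].append(q[:3])
cv2.imwrite('pics/last_scene.png',m[1][3]);cv2.imwrite('pics/last_top.png',m[0][3])
te=r.state()['clock']; D['A'].append([te,D['cmdA']])
H=np.array(D['A']); LAG=.04
Af=lambda t: np.interp(t-LAG,H[:,0],H[:,1])
def acc(c,w,A,Ad,k): return (.14*k*np.sin(c-.35)+.10*(A-c)+.004*(Ad-w)-.006*w-.001*np.tanh(w/.01))/(.04*k)
def step(c,w,A,Ad,k,dt):
    w+=acc(c,w,A,Ad,k)*dt; c+=w*dt
    if c<0: c=0.;w=max(w,0.)
    return c,w
def sim(c,w,t0,ts,k,b,dt=.0125):
    out=[];t=t0
    for T in ts:
        while t<T-1e-9:
            h=min(dt,T-t);A=Af(t)+b;c,w=step(c,w,A,(Af(t+h)-Af(t))/h,k,h);t+=h
        out.append((c,w))
    return np.array(out)
M=np.array(D['meas']);Wd=M[M[:,0]>te-3.0]
ts=Wd[:,0]; t0=ts[0]
def res(p):
    o=sim(p[0],p[1],t0,ts,p[2],p[3]); return np.r_[(o[:,0]-Wd[:,1])/.005,(p[2]-1)/.1,(p[3])/.02,(p[2]-D['k'])/.06,(p[3]-D['b'])/.015,p[1]/.3]
f=least_squares(res,[max(Wd[0,1],0),0.,D['k'],D['b']],diff_step=1e-4)
k,b=f.x[2:];D['k'],D['b']=float(k),float(b)
c,w=sim(f.x[0],f.x[1],t0,[*ts,te],k,b)[-1]
print(f"t={te:.3f} A cmd {D['cmdA']:.3f} meas {A0:.3f} top c={m[0][1]:.4f}({m[0][2]:.2f}) scene c={m[1][1]:.4f}({m[1][2]:.2f}) est c={c:.4f} w={w:.4f} k={k:.3f} b={b:.4f} fit rms {np.std(f.fun[:len(ts)])*.005:.4f}")
print('pos',s['position'].round(1),'F',s['ft_force'].round(1),'w',round(s['grip_width'],1))
# plan
A=D['cmdA'];rows=[];out=[]
for i in range(N):
    cp,wp=c,w   # choose the A reached at row end
    ac=-3.2*np.clip(cp-tgt,-.15,.15)-3.6*wp
    Ad_=cp+wp*.1+(.04*k*ac-.14*k*np.sin(cp+wp*.1-.35)+.006*wp)/.1-b
    An=float(np.clip(np.clip(Ad_,A-RATE,A+RATE),-.1,.75))
    d=np.round(grip(An)-grip(A),1); out.append(d.tolist())
    for j in range(10):
        Aj=A+(An-A)*(j+1)/10+b; c,w=step(c,w,Aj,(An-A)/.125,k,.0125)
    A=An;rows.append(An);print(f"  A={An:.3f} c={c:.3f} w={w:.3f}",end='')
print();D['rows']=rows;D['t0']=te
print(json.dumps([{"translation":d,"turn":0} for d in out]))
# where it goes if held after the rows
for j in range(40): c,w=step(c,w,A+b,0,k,.0125)
print(f"held .5s more: c={c:.3f} w={w:.3f}")
json.dump(D,open(F,'w'))
E
python3 ctl.py 0.355 5 0.1
```

```text
t=7.825 A cmd -0.001 meas -0.001 top c=-0.0006(0.01) scene c=-0.0000(0.00) est c=0.0000 w=0.0000 k=1.000 b=0.0000 fit rms 0.0000
pos [449.6 -69.9 252.3] F [-1.4 -1.1  6.4] w 29.0
  A=0.099 c=0.000 w=0.000  A=0.199 c=0.000 w=0.000  A=0.299 c=0.000 w=0.000  A=0.399 c=0.000 w=0.000  A=0.499 c=0.000 w=0.005
[{"translation": [-1.6, 14.4, 3.7], "turn": 0}, {"translation": [-1.6, 14.7, 2.3], "turn": 0}, {"translation": [-1.6, 14.9, 0.8], "turn": 0}, {"translation": [-1.6, 14.9, -0.7], "turn": 0}, {"translation": [-1.6, 14.7, -2.2], "turn": 0}]
held .5s more: c=0.006 w=0.018
```

>>> {"method": "apply_moves", "body": {
  "motion": [
    {"translation":[-1.6,14.4,3.7],"turn":0},
    {"translation":[-1.6,14.7,2.3],"turn":0},
    {"translation":[-1.6,14.9,0.8],"turn":0},
    {"translation":[-1.6,14.9,-0.7],"turn":0},
    {"translation":[-1.6,14.7,-2.2],"turn":0}
  ]
}}

```text
clock: 8.45
position: [441.7, 4.9, 255.7]
tool_rot: [0.706, 0.038, -0.706, 0.038]
ft_force: [6.1, -0.4, -6.8]
grip_width: 29.4
```

```bash
python3 ctl.py 0.355 4 0.1
```

```text
t=8.550 A cmd 0.499 meas 0.507 top c=-0.0006(0.01) scene c=-0.0000(0.00) est c=0.0004 w=0.0054 k=1.000 b=-0.0000 fit rms 0.0002
pos [441.7   4.9 255.7] F [ 6.1 -0.4 -6.8] w 29.4
  A=0.599 c=0.003 w=0.035  A=0.621 c=0.010 w=0.074  A=0.564 c=0.021 w=0.099  A=0.526 c=0.034 w=0.111
[{"translation": [-1.6, 14.4, -3.7], "turn": 0}, {"translation": [-0.3, 3.1, -1.0], "turn": 0}, {"translation": [0.9, -8.2, 2.5], "turn": 0}, {"translation": [0.6, -5.5, 1.4], "turn": 0}]
held .5s more: c=0.103 w=0.166
```

>>> {"method": "apply_moves", "body": {
  "motion": [
    {"translation":[-1.6,14.4,-3.7],"turn":0},
    {"translation":[-0.3,3.1,-1.0],"turn":0},
    {"translation":[0.9,-8.2,2.5],"turn":0},
    {"translation":[0.6,-5.5,1.4],"turn":0}
  ]
}}

```text
clock: 9.05
position: [441.3, 8.3, 254.9]
tool_rot: [0.706, 0.038, -0.706, 0.038]
ft_force: [5.5, -1.1, -2.6]
grip_width: 29.3
```

```bash
python3 ctl.py 0.355 4 0.1
```

```text
t=9.150 A cmd 0.526 meas 0.530 top c=0.0373(0.00) scene c=0.0358(0.18) est c=0.0455 w=0.1296 k=0.988 b=0.0012 fit rms 0.0022
pos [441.3   8.3 254.9] F [ 5.5 -1.1 -2.6] w 29.3
  A=0.468 c=0.062 w=0.128  A=0.465 c=0.078 w=0.125  A=0.463 c=0.093 w=0.124  A=0.460 c=0.109 w=0.123
[{"translation": [0.9, -8.5, 1.7], "turn": 0}, {"translation": [0.1, -0.5, 0.1], "turn": 0}, {"translation": [0.0, -0.2, 0.0], "turn": 0}, {"translation": [0.0, -0.4, 0.1], "turn": 0}]
held .5s more: c=0.172 w=0.136
```

>>> {"method": "apply_moves", "body": {
  "motion": [
    {"translation":[0.9,-8.5,1.7],"turn":0},
    {"translation":[0.1,-0.5,0.1],"turn":0},
    {"translation":[0.0,-0.2,0.0],"turn":0},
    {"translation":[0.0,-0.4,0.1],"turn":0}
  ]
}}

```text
clock: 9.65
position: [442.4, -1.6, 256.9]
tool_rot: [0.706, 0.038, -0.706, 0.038]
ft_force: [6.0, -1.0, -3.0]
grip_width: 28.9
```

```bash
python3 ctl.py 0.355 5 0.1
```

```text
t=9.750 A cmd 0.460 meas 0.462 top c=0.1081(0.12) scene c=0.1042(0.27) est c=0.1154 w=0.1166 k=0.994 b=-0.0007 fit rms 0.0033
pos [442.4  -1.6 256.9] F [ 6. -1. -3.] w 28.9
  A=0.466 c=0.130 w=0.119  A=0.458 c=0.145 w=0.120  A=0.450 c=0.160 w=0.121  A=0.443 c=0.175 w=0.122  A=0.437 c=0.191 w=0.122
[{"translation": [-0.1, 0.9, -0.1], "turn": 0}, {"translation": [0.1, -1.2, 0.2], "turn": 0}, {"translation": [0.1, -1.1, 0.2], "turn": 0}, {"translation": [0.1, -1.0, 0.1], "turn": 0}, {"translation": [0.1, -0.9, 0.1], "turn": 0}]
held .5s more: c=0.255 w=0.139
```

>>> {"method": "apply_moves", "body": {
  "motion": [
    {"translation":[-0.1,0.9,-0.1],"turn":0},
    {"translation":[0.1,-1.2,0.2],"turn":0},
    {"translation":[0.1,-1.1,0.2],"turn":0},
    {"translation":[0.1,-1.0,0.1],"turn":0},
    {"translation":[0.1,-0.9,0.1],"turn":0}
  ]
}}

```text
clock: 10.38
position: [442.7, -4.8, 257.4]
tool_rot: [0.706, 0.038, -0.706, 0.038]
ft_force: [5.8, 0.1, -1.9]
grip_width: 28.7
```

```bash
python3 ctl.py 0.355 5 0.1
```

```text
t=10.475 A cmd 0.437 meas 0.440 top c=0.1965(0.11) scene c=0.1896(0.23) est c=0.2022 w=0.1232 k=0.990 b=-0.0026 fit rms 0.0042
pos [442.7  -4.8 257.4] F [ 5.8  0.1 -1.9] w 28.7
  A=0.426 c=0.218 w=0.123  A=0.405 c=0.233 w=0.118  A=0.387 c=0.247 w=0.109  A=0.376 c=0.260 w=0.099  A=0.369 c=0.271 w=0.088
[{"translation": [0.2, -1.6, 0.2], "turn": 0}, {"translation": [0.3, -3.1, 0.4], "turn": 0}, {"translation": [0.3, -2.7, 0.3], "turn": 0}, {"translation": [0.2, -1.7, 0.1], "turn": 0}, {"translation": [0.1, -1.0, 0.1], "turn": 0}]
held .5s more: c=0.307 w=0.058
```

>>> {"method": "apply_moves", "body": {
  "motion": [
    {"translation":[0.2,-1.6,0.2],"turn":0},
    {"translation":[0.3,-3.1,0.4],"turn":0},
    {"translation":[0.3,-2.7,0.3],"turn":0},
    {"translation":[0.2,-1.7,0.1],"turn":0},
    {"translation":[0.1,-1.0,0.1],"turn":0}
  ]
}}

```text
clock: 11.1
position: [443.8, -15.0, 258.5]
tool_rot: [0.706, 0.038, -0.706, 0.038]
ft_force: [5.5, -0.2, -0.6]
grip_width: 28.7
```

```bash
python3 ctl.py 0.355 5 0.1
```

```text
t=11.200 A cmd 0.369 meas 0.372 top c=0.2783(0.10) scene c=0.2720(0.46) est c=0.2815 w=0.0866 k=0.998 b=-0.0013 fit rms 0.0047
pos [443.8 -15.  258.5] F [ 5.5 -0.2 -0.6] w 28.7
  A=0.349 c=0.292 w=0.073  A=0.352 c=0.300 w=0.061  A=0.355 c=0.307 w=0.052  A=0.357 c=0.313 w=0.044  A=0.358 c=0.318 w=0.037
[{"translation": [0.3, -2.9, 0.2], "turn": 0}, {"translation": [-0.0, 0.3, -0.0], "turn": 0}, {"translation": [-0.0, 0.5, -0.0], "turn": 0}, {"translation": [-0.0, 0.3, -0.0], "turn": 0}, {"translation": [-0.0, 0.2, -0.0], "turn": 0}]
held .5s more: c=0.331 w=0.018
```

>>> {"method": "apply_moves", "body": {
  "motion": [
    {"translation":[0.3,-2.9,0.2],"turn":0},
    {"translation":[0,0.3,0],"turn":0},
    {"translation":[0,0.5,0],"turn":0},
    {"translation":[0,0.3,0],"turn":0},
    {"translation":[0,0.2,0],"turn":0}
  ]
}}

```text
clock: 11.82
position: [443.9, -16.5, 258.6]
tool_rot: [0.706, 0.038, -0.706, 0.038]
ft_force: [4.6, 0.7, -2.8]
grip_width: 28.8
```

```bash
python3 ctl.py 0.355 6 0.1; python3 - <<'E'
from m import *
s=cv2.imread('pics/last_scene.png')
cv2.imwrite('pics/c8.png',cv2.resize(s[200:270,340:400],None,fx=8,fy=8,interpolation=cv2.INTER_CUBIC))
E
```

```text
t=11.925 A cmd 0.358 meas 0.362 top c=0.3346(0.08) scene c=0.3220(0.58) est c=0.3311 w=0.0461 k=0.997 b=0.0010 fit rms 0.0058
pos [443.9 -16.5 258.6] F [ 4.6  0.7 -2.8] w 28.8
  A=0.322 c=0.336 w=0.033  A=0.333 c=0.339 w=0.022  A=0.343 c=0.341 w=0.014  A=0.349 c=0.343 w=0.010  A=0.353 c=0.344 w=0.008  A=0.354 c=0.345 w=0.007
[{"translation": [0.6, -5.5, 0.2], "turn": 0}, {"translation": [-0.2, 1.6, -0.0], "turn": 0}, {"translation": [-0.2, 1.5, -0.1], "turn": 0}, {"translation": [-0.1, 1.0, -0.0], "turn": 0}, {"translation": [-0.1, 0.5, -0.0], "turn": 0}, {"translation": [-0.0, 0.2, -0.0], "turn": 0}]
held .5s more: c=0.348 w=0.004
```

View pics/c8.png

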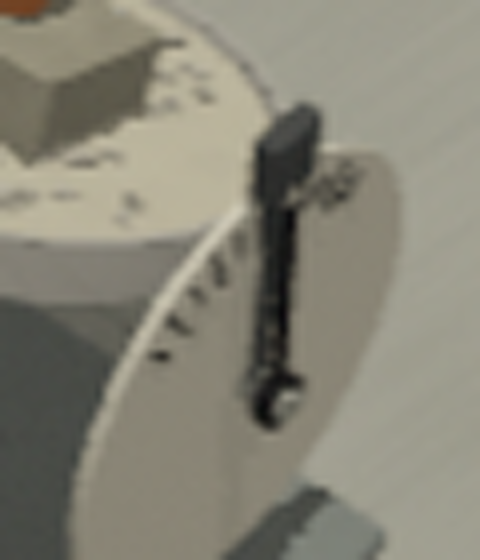

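>>> {"method": "apply_moves", "body": {
  "motion": [
    {"translation":[0.6,-5.5,0.2],"turn":0},
    {"translation":[-0.2,1.6,0],"turn":0},
    {"translation":[-0.2,1.5,-0.1],"turn":0},
    {"translation":[-0.1,1.0,0],"turn":0},
    {"translation":[-0.1,0.5,0],"turn":0},
    {"translation":[0,0.2,0],"turn":0}
  ]
}}

```text
clock: 12.68
position: [444.0, -17.5, 258.7]
tool_rot: [0.706, 0.038, -0.706, 0.038]
ft_force: [5.2, -0.2, -3.3]
grip_width: 29.0
```

```bash
python3 ctl.py 0.355 6 0.1
```

```text
t=12.775 A cmd 0.354 meas 0.355 top c=0.3621(0.02) scene c=0.3424(0.52) est c=0.3529 w=0.0135 k=0.987 b=0.0030 fit rms 0.0076
pos [444.  -17.5 258.7] F [ 5.2 -0.2 -3.3] w 29.0
  A=0.330 c=0.354 w=0.007  A=0.337 c=0.355 w=0.002  A=0.342 c=0.355 w=0.001  A=0.344 c=0.355 w=0.000  A=0.345 c=0.355 w=0.000  A=0.345 c=0.355 w=0.000
[{"translation": [0.4, -3.7, 0.2], "turn": 0}, {"translation": [-0.1, 1.1, -0.0], "turn": 0}, {"translation": [-0.1, 0.8, -0.0], "turn": 0}, {"translation": [-0.0, 0.3, -0.0], "turn": 0}, {"translation": [-0.0, 0.1, -0.0], "turn": 0}, {"translation": [-0.0, 0.0, -0.0], "turn": 0}]
held .5s more: c=0.355 w=0.000
```

>>> {"method": "apply_moves", "body": {
  "motion": [
    {"translation":[0.4,-3.7,0.2],"turn":0},
    {"translation":[-0.1,1.1,0],"turn":0},
    {"translation":[-0.1,0.8,0],"turn":0},
    {"translation":[0,0.3,0],"turn":0},
    {"translation":[0,0.1,0],"turn":0},
    {"translation":[0,0,0],"turn":0}
  ]
}}

```text
clock: 13.52
position: [444.1, -18.9, 258.8]
tool_rot: [0.706, 0.038, -0.706, 0.038]
ft_force: [6.7, 0.1, -4.3]
grip_width: 28.9
```

```bash
python3 ctl.py 0.355 7 0.1
```

```text
t=13.625 A cmd 0.345 meas 0.345 top c=0.3690(0.04) scene c=0.3475(0.55) est c=0.3578 w=0.0014 k=0.990 b=0.0034 fit rms 0.0088
pos [444.1 -18.9 258.8] F [ 6.7  0.1 -4.3] w 28.9
  A=0.338 c=0.358 w=-0.000  A=0.340 c=0.358 w=-0.001  A=0.342 c=0.358 w=-0.001  A=0.342 c=0.357 w=-0.001  A=0.343 c=0.357 w=-0.001  A=0.343 c=0.357 w=-0.001  A=0.343 c=0.357 w=-0.001
[{"translation": [0.1, -1.0, 0.0], "turn": 0}, {"translation": [-0.0, 0.3, -0.0], "turn": 0}, {"translation": [-0.0, 0.2, -0.0], "turn": 0}, {"translation": [-0.0, 0.1, -0.0], "turn": 0}, {"translation": [-0.0, 0.0, -0.0], "turn": 0}, {"translation": [-0.0, 0.0, -0.0], "turn": 0}, {"translation": [-0.0, 0.0, -0.0], "turn": 0}]
held .5s more: c=0.356 w=-0.001
```

>>> {"method": "apply_moves", "body": {
  "motion": [
    {"translation":[0.1,-1.0,0],"turn":0},
    {"translation":[0,0.3,0],"turn":0},
    {"translation":[0,0.2,0],"turn":0},
    {"translation":[0,0.1,0],"turn":0},
    {"translation":[0,0,0],"turn":0},
    {"translation":[0,0,0],"turn":0},
    {"translation":[0,0,0],"turn":0}
  ]
}}

```text
clock: 14.5
position: [444.2, -19.3, 258.8]
tool_rot: [0.706, 0.038, -0.706, 0.038]
ft_force: [6.6, 0.4, -4.2]
grip_width: 29.2
```

```bash
python3 ctl.py 0.355 7 0.1;  python3 - <<'E'
from m import *
s=cv2.imread('pics/last_scene.png')
cv2.imwrite('pics/c9.png',cv2.resize(s[200:270,340:400],None,fx=8,fy=8,interpolation=cv2.INTER_CUBIC))
E
```

```text
t=14.600 A cmd 0.343 meas 0.343 top c=0.3704(0.05) scene c=0.3475(0.55) est c=0.3586 w=0.0003 k=0.993 b=0.0045 fit rms 0.0101
pos [444.2 -19.3 258.8] F [ 6.6  0.4 -4.2] w 29.2
  A=0.337 c=0.359 w=-0.001  A=0.339 c=0.358 w=-0.002  A=0.340 c=0.358 w=-0.002  A=0.341 c=0.358 w=-0.002  A=0.341 c=0.358 w=-0.002  A=0.341 c=0.358 w=-0.001  A=0.341 c=0.357 w=-0.001
[{"translation": [0.1, -0.9, 0.0], "turn": 0}, {"translation": [-0.0, 0.3, -0.0], "turn": 0}, {"translation": [-0.0, 0.2, -0.0], "turn": 0}, {"translation": [-0.0, 0.1, -0.0], "turn": 0}, {"translation": [-0.0, 0.0, -0.0], "turn": 0}, {"translation": [-0.0, 0.0, -0.0], "turn": 0}, {"translation": [-0.0, 0.0, -0.0], "turn": 0}]
held .5s more: c=0.357 w=-0.001
```

View pics/c9.png

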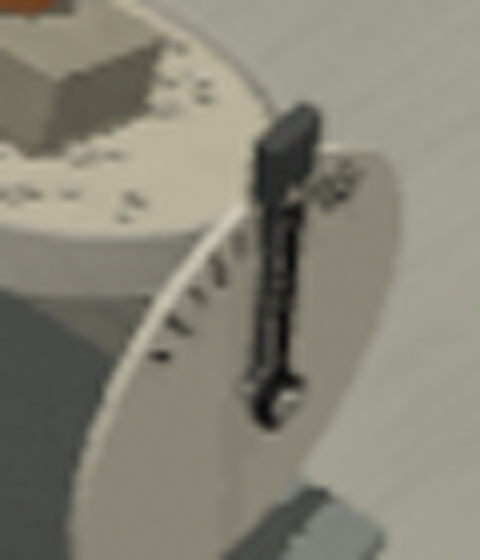

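>>> {"method": "apply_moves", "body": {
  "motion": [
    {"translation":[0.1,-0.9,0],"turn":0},
    {"translation":[0,0.3,0],"turn":0},
    {"translation":[0,0.2,0],"turn":0},
    {"translation":[0,0.1,0],"turn":0},
    {"translation":[0,0,0],"turn":0},
    {"translation":[0,0,0],"turn":0},
    {"translation":[0,0,0],"turn":0}
  ]
}}

```text
clock: 15.48
position: [444.2, -19.6, 258.8]
tool_rot: [0.706, 0.038, -0.706, 0.038]
ft_force: [4.7, 0.3, -3.9]
grip_width: 29.0
```

```bash
python3 ctl.py 0.355 8 0.1
```

```text
t=15.575 A cmd 0.341 meas 0.341 top c=0.3709(0.03) scene c=0.3502(0.58) est c=0.3600 w=0.0006 k=0.996 b=0.0059 fit rms 0.0108
pos [444.2 -19.6 258.8] F [ 4.7  0.3 -3.9] w 29.0
  A=0.333 c=0.360 w=-0.001  A=0.336 c=0.360 w=-0.002  A=0.337 c=0.359 w=-0.002  A=0.338 c=0.359 w=-0.002  A=0.339 c=0.359 w=-0.002  A=0.339 c=0.359 w=-0.002  A=0.339 c=0.358 w=-0.002  A=0.339 c=0.358 w=-0.002
[{"translation": [0.1, -1.3, 0.0], "turn": 0}, {"translation": [-0.0, 0.4, -0.0], "turn": 0}, {"translation": [-0.0, 0.3, -0.0], "turn": 0}, {"translation": [-0.0, 0.1, -0.0], "turn": 0}, {"translation": [-0.0, 0.1, -0.0], "turn": 0}, {"translation": [-0.0, 0.0, -0.0], "turn": 0}, {"translation": [-0.0, 0.0, -0.0], "turn": 0}, {"translation": [-0.0, 0.0, -0.0], "turn": 0}]
held .5s more: c=0.357 w=-0.002
```

>>> {"method": "apply_moves", "body": {
  "motion": [
    {"translation":[0.1,-1.3,0],"turn":0},
    {"translation":[0,0.4,0],"turn":0},
    {"translation":[0,0.3,0],"turn":0},
    {"translation":[0,0.1,0],"turn":0},
    {"translation":[0,0.1,0],"turn":0},
    {"translation":[0,0,0],"turn":0},
    {"translation":[0,0,0],"turn":0},
    {"translation":[0,0,0],"turn":0}
  ]
}}

```text
clock: 16.58
position: [444.2, -20.0, 258.8]
tool_rot: [-0.706, -0.038, 0.706, -0.038]
ft_force: [5.6, 0.8, -3.1]
grip_width: 28.9
```

```bash
python3 ctl.py 0.355 8 0.1
```

```text
t=16.675 A cmd 0.339 meas 0.338 top c=0.3715(0.03) scene c=0.3502(0.58) est c=0.3605 w=0.0007 k=0.998 b=0.0078 fit rms 0.0109
pos [444.2 -20.  258.8] F [ 5.6  0.8 -3.1] w 28.9
  A=0.330 c=0.360 w=-0.001  A=0.333 c=0.360 w=-0.002  A=0.335 c=0.360 w=-0.003  A=0.336 c=0.360 w=-0.003  A=0.336 c=0.359 w=-0.002  A=0.337 c=0.359 w=-0.002  A=0.337 c=0.359 w=-0.002  A=0.337 c=0.358 w=-0.002
[{"translation": [0.1, -1.4, 0.0], "turn": 0}, {"translation": [-0.0, 0.5, -0.0], "turn": 0}, {"translation": [-0.0, 0.3, -0.0], "turn": 0}, {"translation": [-0.0, 0.1, -0.0], "turn": 0}, {"translation": [-0.0, 0.1, -0.0], "turn": 0}, {"translation": [-0.0, 0.0, -0.0], "turn": 0}, {"translation": [-0.0, 0.0, -0.0], "turn": 0}, {"translation": [-0.0, 0.0, -0.0], "turn": 0}]
held .5s more: c=0.357 w=-0.002
```

>>> {"method": "apply_moves", "body": {
  "motion": [
    {"translation":[0.1,-1.4,0],"turn":0},
    {"translation":[0,0.5,0],"turn":0},
    {"translation":[0,0.3,0],"turn":0},
    {"translation":[0,0.1,0],"turn":0},
    {"translation":[0,0.1,0],"turn":0},
    {"translation":[0,0,0],"turn":0},
    {"translation":[0,0,0],"turn":0},
    {"translation":[0,0,0],"turn":0}
  ]
}}

```text
clock: 17.68
position: [444.3, -20.4, 258.8]
tool_rot: [-0.706, -0.038, 0.706, -0.038]
ft_force: [4.9, 1.2, -2.7]
grip_width: 28.8
```

```bash
python3 ctl.py 0.355 8 0.1
```

```text
t=17.775 A cmd 0.337 meas 0.335 top c=0.3698(0.00) scene c=0.3502(0.58) est c=0.3596 w=-0.0007 k=0.999 b=0.0088 fit rms 0.0103
pos [444.3 -20.4 258.8] F [ 4.9  1.2 -2.7] w 28.8
  A=0.332 c=0.359 w=-0.002  A=0.334 c=0.359 w=-0.002  A=0.335 c=0.359 w=-0.002  A=0.336 c=0.359 w=-0.002  A=0.336 c=0.358 w=-0.002  A=0.336 c=0.358 w=-0.002  A=0.336 c=0.358 w=-0.002  A=0.337 c=0.358 w=-0.002
[{"translation": [0.1, -0.7, 0.0], "turn": 0}, {"translation": [-0.0, 0.2, -0.0], "turn": 0}, {"translation": [-0.0, 0.2, -0.0], "turn": 0}, {"translation": [-0.0, 0.1, -0.0], "turn": 0}, {"translation": [-0.0, 0.0, -0.0], "turn": 0}, {"translation": [-0.0, 0.0, -0.0], "turn": 0}, {"translation": [-0.0, 0.0, -0.0], "turn": 0}, {"translation": [-0.0, 0.0, -0.0], "turn": 0}]
held .5s more: c=0.357 w=-0.002
```

>>> {"method": "apply_moves", "body": {
  "motion": [
    {"translation":[0.1,-0.7,0],"turn":0},
    {"translation":[0,0.2,0],"turn":0},
    {"translation":[0,0.2,0],"turn":0},
    {"translation":[0,0.1,0],"turn":0},
    {"translation":[0,0,0],"turn":0},
    {"translation":[0,0,0],"turn":0},
    {"translation":[0,0,0],"turn":0},
    {"translation":[0,0,0],"turn":0}
  ]
}}

```text
clock: 18.77
position: [444.3, -20.7, 258.9]
tool_rot: [-0.706, -0.038, 0.706, -0.038]
ft_force: [5.2, 0.5, -3.7]
grip_width: 28.8
```

```bash
python3 ctl.py 0.355 8 0.1
```

```text
t=18.875 A cmd 0.337 meas 0.333 top c=0.3677(0.05) scene c=0.3467(0.59) est c=0.3568 w=-0.0022 k=1.000 b=0.0083 fit rms 0.0103
pos [444.3 -20.7 258.9] F [ 5.2  0.5 -3.7] w 28.8
  A=0.340 c=0.357 w=-0.001  A=0.339 c=0.356 w=-0.001  A=0.339 c=0.356 w=-0.001  A=0.339 c=0.356 w=-0.001  A=0.339 c=0.356 w=-0.001  A=0.339 c=0.356 w=-0.001  A=0.339 c=0.356 w=-0.001  A=0.339 c=0.356 w=-0.001
[{"translation": [-0.0, 0.5, -0.0], "turn": 0}, {"translation": [0.0, -0.1, 0.0], "turn": 0}, {"translation": [0.0, -0.1, 0.0], "turn": 0}, {"translation": [0.0, -0.0, 0.0], "turn": 0}, {"translation": [-0.0, 0.0, -0.0], "turn": 0}, {"translation": [-0.0, 0.0, -0.0], "turn": 0}, {"translation": [-0.0, 0.0, -0.0], "turn": 0}, {"translation": [-0.0, 0.0, -0.0], "turn": 0}]
held .5s more: c=0.356 w=-0.000
```

One more hold step, then lowering.

>>> {"method": "apply_moves", "body": {
  "motion": [
    {"translation":[0,0.5,0],"turn":0},
    {"translation":[0,-0.1,0],"turn":0},
    {"translation":[0,-0.1,0],"turn":0},
    {"translation":[0,0,0],"turn":0},
    {"translation":[0,0,0],"turn":0},
    {"translation":[0,0,0],"turn":0},
    {"translation":[0,0,0],"turn":0},
    {"translation":[0,0,0],"turn":0}
  ]
}}

```text
clock: 19.88
position: [444.3, -20.4, 258.9]
tool_rot: [-0.706, -0.038, 0.706, -0.038]
ft_force: [5.1, 0.2, -5.4]
grip_width: 29.1
```

```bash
python3 ctl.py -0.03 5 0.1
```

```text
t=19.975 A cmd 0.339 meas 0.335 top c=0.3693(0.00) scene c=0.3467(0.59) est c=0.3576 w=0.0012 k=1.001 b=0.0098 fit rms 0.0105
pos [444.3 -20.4 258.9] F [ 5.1  0.2 -5.4] w 29.1
  A=0.239 c=0.356 w=-0.024  A=0.179 c=0.351 w=-0.067  A=0.242 c=0.340 w=-0.095  A=0.286 c=0.327 w=-0.109  A=0.312 c=0.313 w=-0.116
[{"translation": [1.6, -14.9, -0.2], "turn": 0}, {"translation": [1.0, -8.9, -0.8], "turn": 0}, {"translation": [-1.0, 9.4, 0.8], "turn": 0}, {"translation": [-0.7, 6.5, 0.2], "turn": 0}, {"translation": [-0.4, 3.8, 0.0], "turn": 0}]
held .5s more: c=0.246 w=-0.156
```

>>> {"method": "apply_moves", "body": {
  "motion": [
    {"translation":[1.6,-14.9,-0.2],"turn":0},
    {"translation":[1.0,-8.9,-0.8],"turn":0},
    {"translation":[-1.0,9.4,0.8],"turn":0},
    {"translation":[-0.7,6.5,0.2],"turn":0},
    {"translation":[-0.4,3.8,0],"turn":0}
  ]
}}

```text
clock: 20.6
position: [444.7, -24.0, 259.0]
tool_rot: [-0.706, -0.038, 0.706, -0.038]
ft_force: [4.9, 0.5, -5.3]
grip_width: 28.7
```

```bash
python3 ctl.py -0.03 5 0.1
```

```text
t=20.700 A cmd 0.312 meas 0.311 top c=0.3186(0.09) scene c=0.2962(0.45) est c=0.2982 w=-0.1338 k=0.993 b=0.0047 fit rms 0.0094
pos [444.7 -24.  259. ] F [ 4.9  0.5 -5.3] w 28.7
  A=0.363 c=0.282 w=-0.130  A=0.365 c=0.266 w=-0.126  A=0.365 c=0.250 w=-0.124  A=0.368 c=0.235 w=-0.123  A=0.372 c=0.219 w=-0.123
[{"translation": [-0.8, 7.7, -0.3], "turn": 0}, {"translation": [-0.0, 0.2, -0.0], "turn": 0}, {"translation": [-0.0, 0.1, -0.0], "turn": 0}, {"translation": [-0.0, 0.4, -0.0], "turn": 0}, {"translation": [-0.1, 0.6, -0.0], "turn": 0}]
held .5s more: c=0.155 w=-0.138
```

>>> {"method": "apply_moves", "body": {
  "motion": [
    {"translation":[-0.8,7.7,-0.3],"turn":0},
    {"translation":[0,0.2,0],"turn":0},
    {"translation":[0,0.1,0],"turn":0},
    {"translation":[0,0.4,0],"turn":0},
    {"translation":[-0.1,0.6,0],"turn":0}
  ]
}}

```text
clock: 21.32
position: [443.9, -15.7, 258.7]
tool_rot: [-0.706, -0.038, 0.706, -0.038]
ft_force: [4.1, -0.4, -8.6]
grip_width: 28.6
```

```bash
python3 ctl.py -0.03 4 0.1
```

```text
t=21.425 A cmd 0.372 meas 0.367 top c=0.2273(0.05) scene c=0.2079(0.33) est c=0.2073 w=-0.1239 k=0.986 b=0.0058 fit rms 0.0094
pos [443.9 -15.7 258.7] F [ 4.1 -0.4 -8.6] w 28.6
  A=0.382 c=0.192 w=-0.123  A=0.386 c=0.177 w=-0.123  A=0.391 c=0.161 w=-0.122  A=0.396 c=0.146 w=-0.122
[{"translation": [-0.1, 1.4, -0.1], "turn": 0}, {"translation": [-0.1, 0.7, -0.1], "turn": 0}, {"translation": [-0.1, 0.7, -0.1], "turn": 0}, {"translation": [-0.1, 0.7, -0.1], "turn": 0}]
held .5s more: c=0.082 w=-0.137
```

>>> {"method": "apply_moves", "body": {
  "motion": [
    {"translation":[-0.1,1.4,-0.1],"turn":0},
    {"translation":[-0.1,0.7,-0.1],"turn":0},
    {"translation":[-0.1,0.7,-0.1],"turn":0},
    {"translation":[-0.1,0.7,-0.1],"turn":0}
  ]
}}

```text
clock: 21.92
position: [443.5, -12.0, 258.4]
tool_rot: [-0.706, -0.038, 0.706, -0.038]
ft_force: [2.4, -0.9, -8.1]
grip_width: 28.8
```

```bash
python3 ctl.py -0.03 5 0.1
```

```text
t=22.025 A cmd 0.396 meas 0.391 top c=0.1409(0.09) scene c=0.1238(0.26) est c=0.1221 w=-0.1470 k=1.023 b=0.0067 fit rms 0.0081
pos [443.5 -12.  258.4] F [ 2.4 -0.9 -8.1] w 28.8
  A=0.456 c=0.104 w=-0.138  A=0.470 c=0.088 w=-0.125  A=0.479 c=0.073 w=-0.111  A=0.484 c=0.060 w=-0.098  A=0.486 c=0.049 w=-0.085
[{"translation": [-1.0, 8.9, -1.1], "turn": 0}, {"translation": [-0.2, 2.1, -0.3], "turn": 0}, {"translation": [-0.1, 1.3, -0.2], "turn": 0}, {"translation": [-0.1, 0.7, -0.1], "turn": 0}, {"translation": [-0.0, 0.4, -0.1], "turn": 0}]
held .5s more: c=0.016 w=-0.049
```

>>> {"method": "apply_moves", "body": {
  "motion": [
    {"translation":[-1.0,8.9,-1.1],"turn":0},
    {"translation":[-0.2,2.1,-0.3],"turn":0},
    {"translation":[-0.1,1.3,-0.2],"turn":0},
    {"translation":[-0.1,0.7,-0.1],"turn":0},
    {"translation":[0,0.4,-0.1],"turn":0}
  ]
}}

```text
clock: 22.65
position: [442.1, 1.2, 256.6]
tool_rot: [-0.706, -0.038, 0.706, -0.038]
ft_force: [2.6, -2.2, -11.0]
grip_width: 29.0
```

```bash
python3 ctl.py -0.03 6 0.1
```

```text
t=22.750 A cmd 0.486 meas 0.481 top c=0.0407(0.02) scene c=0.0358(0.18) est c=0.0307 w=-0.0964 k=1.035 b=0.0082 fit rms 0.0072
pos [442.1   1.2 256.6] F [  2.6  -2.2 -11. ] w 29.0
  A=0.539 c=0.020 w=-0.075  A=0.525 c=0.012 w=-0.057  A=0.512 c=0.006 w=-0.044  A=0.503 c=0.001 w=-0.034  A=0.498 c=0.000 w=0.002  A=0.447 c=0.000 w=0.000
[{"translation": [-0.8, 7.6, -1.7], "turn": 0}, {"translation": [0.2, -1.9, 0.5], "turn": 0}, {"translation": [0.2, -1.9, 0.4], "turn": 0}, {"translation": [0.1, -1.3, 0.3], "turn": 0}, {"translation": [0.1, -0.8, 0.2], "turn": 0}, {"translation": [0.8, -7.5, 1.3], "turn": 0}]
held .5s more: c=0.000 w=0.000
```

>>> {"method": "apply_moves", "body": {
  "motion": [
    {"translation":[-0.8,7.6,-1.7],"turn":0},
    {"translation":[0.2,-1.9,0.5],"turn":0},
    {"translation":[0.2,-1.9,0.4],"turn":0},
    {"translation":[0.1,-1.3,0.3],"turn":0},
    {"translation":[0.1,-0.8,0.2],"turn":0},
    {"translation":[0.8,-7.5,1.3],"turn":0}
  ]
}}

```text
clock: 23.5
position: [442.8, -4.5, 257.6]
tool_rot: [-0.706, -0.038, 0.706, -0.038]
ft_force: [4.0, -2.3, -14.3]
grip_width: 28.8
```

```bash
python3 ctl.py -0.03 4 0.05; python3 - <<'E'
from m import *
D=json.load(open('log.json'));A=D['cmdA'];print(np.round(grip(0)-grip(A),1))
B=np.linspace(A,0,13);print([np.round(grip(b)-grip(a),1).tolist() for a,b in zip(B[:-1],B[1:])])
E
```

```text
t=23.600 A cmd 0.447 meas 0.442 top c=-0.0006(0.01) scene c=-0.0000(0.00) est c=0.0004 w=-0.0103 k=1.022 b=0.0009 fit rms 0.0042
pos [442.8  -4.5 257.6] F [  4.   -2.3 -14.3] w 28.8
  A=0.465 c=0.000 w=0.000  A=0.451 c=0.000 w=0.000  A=0.451 c=0.000 w=0.000  A=0.451 c=0.000 w=0.000
[{"translation": [-0.3, 2.7, -0.4], "turn": 0}, {"translation": [0.2, -2.1, 0.3], "turn": 0}, {"translation": [0.0, 0.0, 0.0], "turn": 0}, {"translation": [0.0, 0.0, 0.0], "turn": 0}]
held .5s more: c=0.000 w=0.000
[  7.1 -65.9  -5.1]
[[0.6, -5.5, 0.7], [0.6, -5.5, 0.5], [0.6, -5.5, 0.3], [0.6, -5.5, 0.1], [0.6, -5.5, -0.1], [0.6, -5.5, -0.3], [0.6, -5.5, -0.5], [0.6, -5.5, -0.7], [0.6, -5.5, -0.9], [0.6, -5.4, -1.1], [0.6, -5.4, -1.3], [0.6, -5.3, -1.6]]
```

>>> {"method": "apply_moves", "body": {
  "motion": [
    {"translation":[0.6,-5.5,0.7],"turn":0},
    {"translation":[0.6,-5.5,0.5],"turn":0},
    {"translation":[0.6,-5.5,0.3],"turn":0},
    {"translation":[0.6,-5.5,0.1],"turn":0},
    {"translation":[0.6,-5.5,-0.1],"turn":0},
    {"translation":[0.6,-5.5,-0.3],"turn":0},
    {"translation":[0.6,-5.5,-0.5],"turn":0},
    {"translation":[0.6,-5.5,-0.7],"turn":0},
    {"translation":[0.6,-5.5,-0.9],"turn":0},
    {"translation":[0.6,-5.4,-1.1],"turn":0},
    {"translation":[0.6,-5.4,-1.3],"turn":0},
    {"translation":[0.6,-5.0,-1.6],"turn":0},
    {"translation":[0,0,0],"turn":0},
    {"translation":[0,0,0],"turn":0}
  ]
}}

```text
clock: 25.35
position: [449.6, -69.7, 252.7]
tool_rot: [-0.706, -0.038, 0.706, -0.038]
ft_force: [-4.3, 2.6, -10.2]
grip_width: 29.0
```

>>> {"method": "apply_moves", "body": {
  "motion": [
    {"translation":[0,0,0],"turn":0},
    {"translation":[0,0,0],"turn":0},
    {"translation":[0,0,0],"turn":0},
    {"translation":[0,0,0],"turn":0},
    {"translation":[0,0,0],"turn":0},
    {"translation":[0,0,0],"turn":0},
    {"translation":[0,0,0],"turn":0},
    {"translation":[0,0,0],"turn":0}
  ],
  "jaw": 85
}}

```text
clock: 26.35
position: [450.0, -69.8, 252.8]
tool_rot: [0.706, 0.038, -0.706, 0.038]
ft_force: [0.1, 0.1, -0.1]
grip_width: 85.2
```

>>> {"method": "apply_moves", "body": {
  "motion": [
    {"translation":[0,0,15],"turn":0},
    {"translation":[0,0,20],"turn":0},
    {"translation":[0,0,20],"turn":0},
    {"translation":[0,0,20],"turn":0},
    {"translation":[0,0,20],"turn":0},
    {"translation":[0,0,20],"turn":0},
    {"translation":[0,0,20],"turn":0},
    {"translation":[0,0,20],"turn":0},
    {"translation":[0,0,0],"turn":0},
    {"translation":[0,0,0],"turn":0},
    {"translation":[0,0,0],"turn":0},
    {"translation":[0,0,0],"turn":0}
  ]
}}

```text
clock: 27.85
position: [449.8, -69.7, 407.2]
tool_rot: [-0.706, -0.038, 0.706, -0.038]
ft_force: [1.0, -0.4, -0.4]
grip_width: 85.0
```

```bash
python3 - <<'E'
from m import *
t=get('top');s=get('scene');s0=cv2.imread('pics/scene0.png');cv2.imwrite('pics/sce.png',s)
print(cup('top',t),cup('scene',s),json.load(open('zero.json')))
print(r.state()['clock'],r.state()['position'],r.state()['ft_force'])
print('grip',blob(s0,(5,120,60),(20,255,255),(262,158,292,182))[:2],blob(s,(5,120,60),(20,255,255),(255,150,310,190))[:2])
d=cv2.absdiff(s,s0).max(2)
for n,(x0,y0,x1,y1) in dict(glass=(140,240,225,305),jar=(390,168,420,204),block=(205,305,245,350),scale=(345,205,400,285)).items(): print(n,(d[y0:y1,x0:x1]>30).sum())
E
```

```text
(array([318.80531814, 175.665717  ]), 175.5) (array([333.26453144, 199.6227758 ]), 140.5) {'top': [318.7846231864173, 175.66099825401054], 'scene': [333.26453143534997, 199.62277580071174]}
27.95 [449.90405854 -69.75254999 407.44471844] [-0.67361945  0.48695259 -0.31744409]
grip (array([276.83129252, 170.14557823]), 122.5) (array([276.80359613, 170.20608575]), 120.5)
glass 204
jar 0
block 0
scale 0
```

```bash
python3 -c "
from station import r
print(r.close_job())"
```

```text
the job is handed in; nothing more can be done
None
```

I tipped the pan to the index tab by the wooden grip, held it there, lowered it gently onto its rest, let go and handed the job in. The job took about 28 s of the 70 s allowed.

- **Grasp:** The first pinch closed above the grip because the fingertips stood about 35 mm higher than the reported TCP suggests. I reopened, went 32 mm lower and gripped it properly, with the jaws stopping at about 29 mm on the 30 mm grip.
- **Tab:** I measured its setting at about 0.355 rad, with readings from 0.34 to 0.37.
- **Hold:** The pointer stood at the tab from about t = 12 s to t = 20 s, roughly 8 s. The fitted tilt was 0.353–0.361 rad over t = 12.8–20 s, and close-up pictures showed the pointer lined up with the tab. The two cameras differed by about 0.02 rad (top 0.37, scene 0.35), and both are inside the 0.075 rad tolerance.
- **Lowering:** The estimated touchdown speed was about 0.03–0.1 rad/s, below the 0.35 limit.
- **Final check:** The cup and grip are back within 0.1 pixel of where they started, so the pan is level and the spring relaxed. The jar, block, scale and tab look unchanged, and the arm is clear above. Some pixels near the glass dish differ from the first picture. I take that to be the arm's shadow having moved, since the arm was never near the dish after leaving its start, but I did not check it further.

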